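Cover the tint bowl

ROBOT

A 6-joint arm with a two-finger parallel gripper is mounted at the origin on a cart in front of the work surface, level with it; the furniture and walls round the work are solid. World frame = base frame: x ahead of the robot, y to its left, z up, the work surface at z = 0. Lengths are in m, angles in degrees, forces in N, time in s.
With the tool pointing down it reaches from about 0.375 to 0.9 m from the base axis. Payload 3.1 kg.
Tool frame: the origin (TCP) lies midway between the tips of the shut fingers; the grasp point (between the pads) lies bot.pinch_z behind it (bot.pinch_z is the distance from the TCP to the grasp point, in m); z points along the fingers, y is the direction in which the jaws open and shut (so a half turn about z gives the same grasp; the last joint's range is limited). The gripper opens to 87 mm and grips with 3 to 60 N. Pads are 19 mm wide; open, the fingers measure 117 mm over their backs; the gripper's body (75 mm by 190 mm) begins 51 mm behind the grasp point.
Start: joints at [-78.696, 30.224, 82.088, -0, 67.689, -10.227], TCP at [0.229, -0.581, 0.223] pointing down, gripper open.
Joint ranges: [-176.69, 176.69], [-43.24, 126.21], [12.49, 139.97], [-82, 262], [0, 151.66], [-163.58, 163.58]. Speed limits (degrees/s): [159.86, 159.86, 180, 180, 180, 180].

INTERFACE

Orientations are given as a 3x3 rotation matrix whose columns are the frame's x, y, z axes.
In Python, from rig import bot gives the robot as it stands.
- The arm moves only by the tool apply_moves, never from a script. Its argument "motion" is text: rows parted by semicolons, each of 7 numbers parted by spaces: the shift along the tool's x, y, z in m, then the turn, a rotation vector about the tool's x, y, z in degrees, then the finger opening in m, from 0 to 0.087. A call has exactly 8 rows; each row is the pose to reach, as a shift and turn from the pose commanded when the call began, along the tool's axes at that moment; what a row does not reach only later rows make up. A row lasts 1/8 s, in which the tool goes at most 62.5 mm and 10.7 degrees, less where a joint would pass 70% of its speed; a pose out of reach is approached as far as the arm can. A call with a gripper value outside its range is refused whole. The fingers move at their own pace and stop on an object; the grip force is fixed at half the most. Time passes only in rows, so rows that repeat a pose let the fingers close, or fill a call up. It gives the time, the measured TCP pose, the force and the opening at its end, in the units of the state.
- bot.read_state(): the state, without advancing time (a new reading comes with each control period).
- bot.capture(name): name is "scene" or "top" or "wrist"; returns the picture (384x512x3 uint8, red, green, blue); there is no depth.
- bot.get_calibration(name): a dict with "fx", "fy", "cx", "cy" (pixels), "rvec" (rotation vector, rad) and "tvec" (3), from world to camera coordinates, as OpenCV has them. Camera axes: x right, y down, z forward; pixel columns grow to the right and rows downward; lengths in m; the calibration is good to about 2 mm. A picture is of the moment at which its call begins: read the wrist's pose just before it. get_calibration takes no time and is no camera call; for the wrist camera it gives the pose at the moment of the call.
- bot.hand_in(): hands the job in, once; it reports no verdict.
Trained networks look in the newest picture that a camera, given by its name, has taken for a name from the list of things; names that differ only in an ending like _2 or _b are one class to them, and where a whole thing is asked for, a point or a joint stands for the part that bears it (a point fixed in the world has none). Each returns a list of dicts, best first, with "p" (0 to 1); they miss things now and then, are a little off and sometimes report something else, mostly with a low value. They report only what shows in the picture. A call takes as long as a camera call.
- bot.find_in(name, camera): "point" ([x, y, z] in m, in world coordinates, good to about 4 mm: the middle of the surface that is visible of it).
The state is a dict: "time_s": time; "joint_positions": joint angles; "qvel": joint speeds; "tau": joint torques, N m; "position": TCP position; "tcp_rot": TCP orientation; "force": force on the tool from outside, world axes, zero at the start; "moment": the same for the moment, N m; "opening": opening from 0.0 (shut) to 1.0 (fully open).
Only numpy, scipy, OpenCV 4.12 (cv2) and the standard library are available. Lean on these libraries where they do the work, as an engineer would, in place of code of your own. Each camera call takes 0.05 s, during which the arm holds its last target.

TASK

Put the larger of the two loose grey lids, the one that fits, onto the black tint bowl, so that it sits down level on the rim all round with its plug inside the mouth. Lower it on rather than dropping it, leave the bowl standing where it is and leave the small lid alone; let go when it is on.

Things in the scene. Friction and masses are not known exactly. Their poses are not given: they have to be found in the camera images.
- bowl_lid: the larger loose lid, plain grey plastic, lying knob up on the worktop. Round, 142 mm across, 44 mm high in all. From below: a tapered plug 0 to 8 mm high (98 mm across at its underside, 110 mm at its top), a flange 142 mm across from 8 to 11.5 mm, a low collar 52 mm across up to 13.5 mm, and an upright round knob 26 mm across up to 44 mm, to be pinched from above. Origin: centre of the plug's underside; z points up through the knob. Mass about 120 g.
- small_lid: a bystander: a smaller grey lid of the same form (92 mm across) that belongs to another jar and would fall into the bowl; loose, farther back on the worktop. Origin: centre of its underside, z up.
- tint_bowl: black round tint bowl, 132 mm across at the rim, 54 mm high, wall about 4 mm and sloping in to a base 88 mm across, with a flat 26 mm tab handle at the rim that points roughly towards the robot; stands loose on the worktop, mass about 250 g. Origin: on its underside, 13 mm from the round bowl's axis towards the tab; the tab points along its -y; z up.
- bowl_mouth (a point): centre of the bowl's round mouth, level with the rim, 54 mm above the bowl's underside. With the lid seated its flange lies on the rim, so that the lid's origin is 8 mm below this point and on its axis; the plug has about 6 mm of play all round.

How it is judged:
By the outcome, as a careful person would: the job done as asked, in the order asked, and still so for the second after the job is handed in, with the robot touching nothing.
It also fails if it takes over 43 s, if anything falls off the work surface, if the arm or the gripper's body presses on something with over 40 N, if the wrist force passes 120 N, or if a joint passes its speed limit or range.

## Working session

There is one attempt and no reset: what is moved stays moved. The work goes in short steps, Python scripts to look and compute and a tool call to move; the robot and the scene stay as the last step left them, time stands still between calls to the robot, and variables do not carry over. Pictures are saved under pics/ and viewed, and the job is handed in when it is done.

Besides the shell and the picture viewer there is one more tool, called by a JSON object that holds its "method" and its "body". apply_moves: Moves the arm, as the interface text tells. Its arguments: {"type":"object","properties":{"motion":{"type":"string"}},"required":["motion"]}

```bash
mkdir -p pics
cat > h.py <<'E'
import numpy as np,cv2
from rig import bot
def cal(n):
    c=bot.get_calibration(n);K=np.array([[c['fx'],0,c['cx']],[0,c['fy'],c['cy']],[0,0,1.]]);return K,np.array(c['rvec'],float),np.array(c['tvec'],float)
def proj(n,P):
    K,r,t=cal(n);return cv2.projectPoints(np.array(P,float).reshape(-1,1,3),r,t,K,None)[0].reshape(-1,2)
def back(n,uv,z):
    K,r,t=cal(n);R=cv2.Rodrigues(r)[0];C=-R.T@t.reshape(3)
    d=R.T@np.linalg.inv(K)@np.array([uv[0],uv[1],1.]);return C+d*(z-C[2])/d[2]
def snap(n,f):
    im=np.array(bot.capture(n));cv2.imwrite('pics/'+f,im[:,:,::-1]);return im
E
python3 - <<'E'
from h import *
s=bot.read_state();print(s['time_s'],s['position'],s['tcp_rot'],s['force'],s['opening'],bot.pinch_z)
a=snap('top','top0.png')
for n in ['bowl_lid','small_lid','tint_bowl','bowl_mouth']:print(n,bot.find_in(n,'top'))
a=snap('scene','scene0.png')
print(bot.read_state()['time_s'])
E
```

```text
0.0 [ 0.22926846 -0.58065313  0.221568  ] [[ 9.30213837e-01  3.67017751e-01 -4.32153129e-04]
 [ 3.67017816e-01 -9.30211517e-01  2.11112829e-03]
 [ 3.72827739e-04 -2.12240864e-03 -9.99997678e-01]] [ 0.209854    0.0033359  -0.55246862] 1.0017454211144727 0.0187
bowl_lid [{'point': [0.4757, -0.1659, 0.0095], 'p': 0.95}, {'point': [0.4863, -0.4141, 0.0281], 'p': 0.6}]
small_lid [{'point': [0.6994, -0.2005, 0.0141], 'p': 0.64}]
tint_bowl [{'point': [0.4844, -0.4194, 0.0301], 'p': 0.73}]
bowl_mouth [{'point': [0.4874, -0.4171, 0.0254], 'p': 0.61}]
0.3
```

View pics/top0.png

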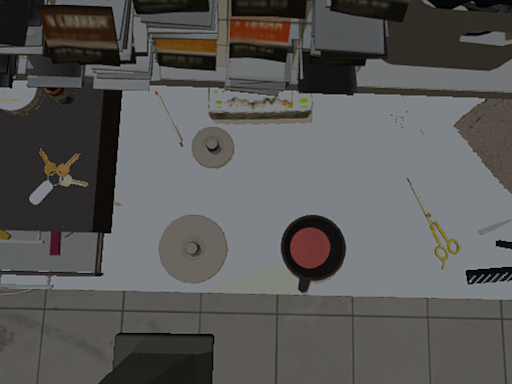

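View pics/scene0.png

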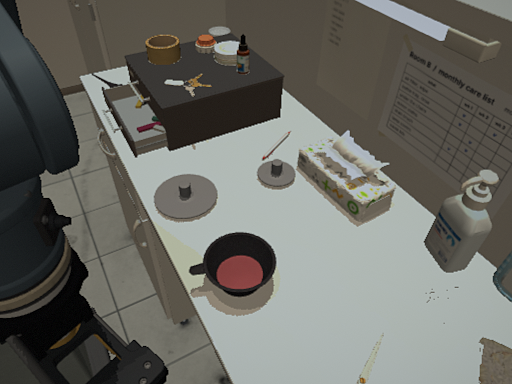

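The top view shows the large lid at (193,248), the bowl at (313,247) with its tab downwards at (304,285), and the small lid at (213,147). I'll refine the lid and bowl positions from the known circles.

```bash
cat > m.py <<'E'
from h import *
from scipy.optimize import least_squares
def circ(c,z,r,n=72):
    a=np.arange(n)*2*np.pi/n;return np.c_[c[0]+r*np.cos(a),c[1]+r*np.sin(a),np.full(n,z)],a
def fit(n,im,c,z,r,skip=lambda a:False,span=.014,it=4):
    g=cv2.GaussianBlur(im,(3,3),0).astype(float).sum(2)
    c=np.array(c,float)
    for k in range(it):
        rs=np.linspace(r-span,r+span,41);prof=[]
        for q in rs:
            p,a=circ(c,z,q);uv=proj(n,p).astype(np.float32)
            prof.append(cv2.remap(g.astype(np.float32),uv[:,0].reshape(-1,1),uv[:,1].reshape(-1,1),cv2.INTER_LINEAR)[:,0])
        prof=np.array(prof);d=np.abs(np.gradient(prof,axis=0));i=d[1:-1].argmax(0)+1
        ok=np.array([not skip(x) for x in a])&(d.max(0)>8)
        P=np.c_[c[0]+rs[i]*np.cos(a),c[1]+rs[i]*np.sin(a)][ok]
        f=least_squares(lambda x:np.hypot(P[:,0]-x[0],P[:,1]-x[1])-x[2],[*c,r],loss='soft_l1',f_scale=.001)
        c=f.x[:2]
    return f.x,np.median(np.abs(f.fun)),ok.sum()
E
python3 - <<'E'
from m import *
im=cv2.imread('pics/top0.png')
L=fit('top',im,[.476,-.166],.0115,.071);print('lid',L)
print('knob',back('top',(193,248),.044))
B0=back('top',(313,247),.054)[:2];print(B0)
B=fit('top',im,B0,.054,.066,skip=lambda a:abs((a-np.pi*1.0+np.pi)%(2*np.pi)-np.pi)<.7);print('bowl',B)
im2=cv2.imread('pics/scene0.png')
print('lid s',fit('scene',im2,L[0][:2],.0115,.071)); print('bowl s',fit('scene',im2,B[0][:2],.054,.066,span=.008))
for n,f,i in (('top','t1',im),('scene','s1',im2)):
    o=cv2.resize(i,None,fx=3,fy=3,interpolation=cv2.INTER_CUBIC)
    for c,z,r,col in ((L[0],.0115,.071,(0,255,0)),(L[0],.044,.013,(255,0,255)),(B[0],.054,.066,(0,255,255))):
        uv=proj(n,circ(c,z,r)[0]);cv2.polylines(o,[np.int32(uv*3+1)],True,col,1)
        if z==.0115:uv0=uv
    uv=proj(n,[[*L[0][:2],.02],[*B[0][:2],.05]]).mean(0)*3
    x,y=np.int32(uv);x0=max(0,x-350);y0=max(0,y-250);cv2.imwrite(f'pics/{f}.png',o[y0:y0+500,x0:x0+700])
K,r,t=cal('top');R=cv2.Rodrigues(r)[0];print('cam',-R.T@t)
E
```

```text
lid (array([ 0.48146887, -0.16471485,  0.07139264]), np.float64(0.00038513620345041744), np.int64(72))
knob [ 0.48150227 -0.1682489   0.044     ]
[ 0.48974033 -0.40949154]
bowl (array([ 0.48926849, -0.40942623,  0.06585729]), np.float64(0.00021430689559769067), np.int64(55))
lid s (array([ 0.47998996, -0.17053631,  0.07397698]), np.float64(0.0018438055489458163), np.int64(72))
bowl s (array([ 0.48905552, -0.41182109,  0.0665326 ]), np.float64(0.0005840280346124382), np.int64(69))
cam [ 0.47398545 -0.25699733  0.92473208]
```

```bash
ls pics
```

```text
s1.png
scene0.png
t1.png
top0.png
```

View pics/t1.png

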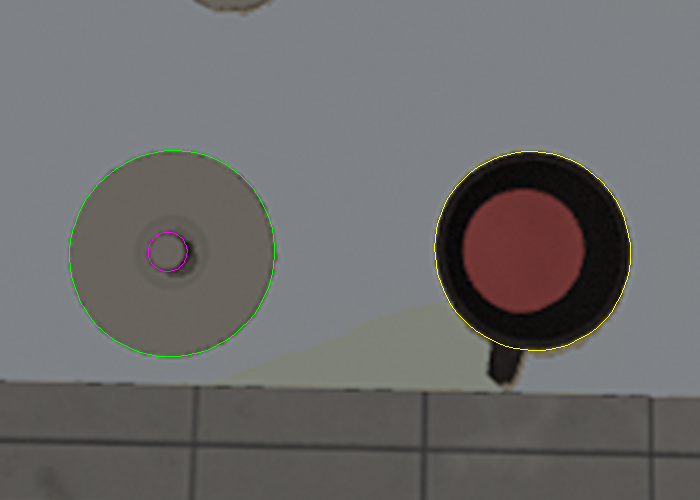

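View pics/s1.png

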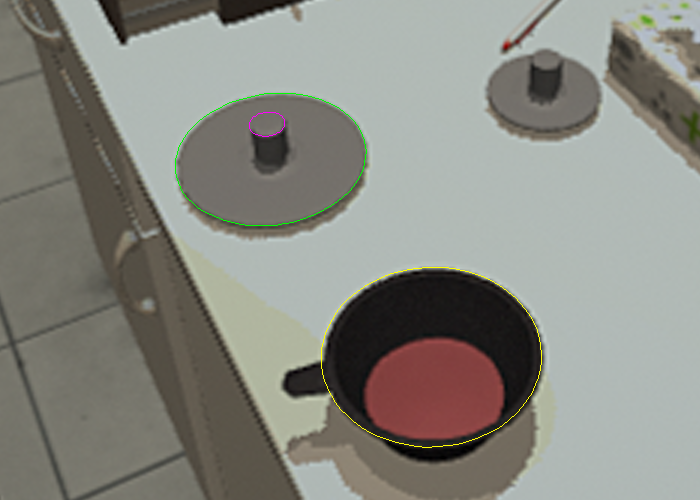

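Both views agree within a few mm: lid axis about (0.4815, -0.165), mouth about (0.489, -0.410). Next I move above the lid.

{"method": "apply_moves", "body": {"motion": "0.045 -0.034 0 0 0 0 0.087;0.100 -0.076 0 0 0 0 0.087;0.155 -0.118 0 0 0 0 0.087;0.210 -0.160 0 0 0 0 0.087;0.265 -0.201 0 0 0 0 0.087;0.315 -0.239 0 0 0 0 0.087;0.360 -0.273 0 0 0 0 0.087;0.387 -0.294 0 0 0 0 0.087"}}

```text
time_s: 1.3
position: [0.4825, -0.1638, 0.2228]
tcp_rot: [[0.93, 0.368, 0.001], [0.368, -0.93, -0.0], [0.0, 0.001, -1.0]]
force: [1.0, -0.6, -0.0]
opening: 1.0
```

Run:
```python
from m import *
s=bot.read_state();R=np.array(s['tcp_rot']);print(s['time_s'],s['position'],s['force'],s['opening'],s['joint_positions'],R)
im=snap('wrist','w1.png')
c0=bot.find_in('bowl_lid','wrist');print(c0)
print(proj('wrist',[[.4815,-.165,.0115],[.4815,-.165,.044]]))
try: print(fit('wrist',im,[.4815,-.165],.0115,.071))
except Exception as e: print(e)
print(fit('wrist',im,[.4815,-.165],.044,.013,span=.006))
print('to lid (tool)',R.T@(np.array([.4815,-.165,.018])-s['position']))
```

```text
1.3 [ 0.48249111 -0.16381972  0.22278282] [ 0.95278533 -0.59127158 -0.01224897] 1.0000167153332202 [-3.13393023e+01  2.13305364e+01  9.84692701e+01  5.90277829e-03
  6.01595733e+01  3.70883699e+01] [[ 9.29972843e-01  3.67627645e-01  6.52000868e-04]
 [ 3.67627885e-01 -9.29972931e-01 -2.92406909e-04]
 [ 4.98846295e-04  5.11624185e-04 -9.99999745e-01]]
[{'point': [0.483, -0.1634, 0.0165], 'p': 0.93}]
[[256.86502668 175.43860199]
 [257.05281342 180.92081378]]
(array([ 0.48091578, -0.16082217,  0.07033326]), np.float64(4.6931972204206085e-05), np.int64(72))
(array([ 0.48341254, -0.15961631,  0.01259417]), np.float64(0.0009498019196513396), np.int64(45))
to lid (tool) [-0.00145776  0.0006285   0.20478247]
```

View pics/w1.png

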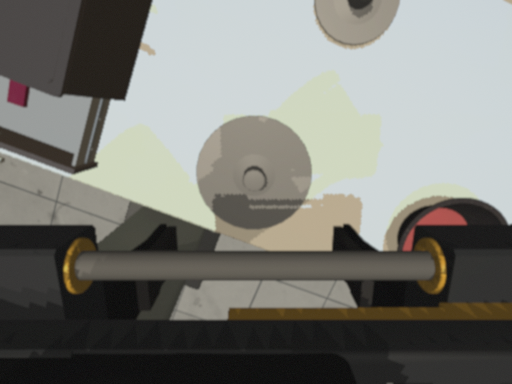

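Wrist view shows the lid at (254,172) with the knob at (254,180), centred between the fingers. Now I descend and grip.

{"method": "apply_moves", "body": {"motion": "-0.001 0 0.035 0 0 0 0.087;-0.001 0 0.080 0 0 0 0.087;-0.001 0 0.120 0 0 0 0.087;-0.001 0 0.155 0 0 0 0.087;-0.001 0 0.180 0 0 0 0.087;-0.001 0 0.195 0 0 0 0.087;-0.001 0 0.203 0 0 0 0.087;-0.001 0 0.203 0 0 0 0.087"}}

```text
time_s: 2.4
position: [0.4806, -0.1665, 0.0196]
tcp_rot: [[0.93, 0.367, 0.0], [0.367, -0.93, -0.0], [0.0, 0.0, -1.0]]
force: [0.1, -0.9, -0.5]
opening: 1.0
```

{"method": "apply_moves", "body": {"motion": "0 0 0 0 0 0 0.06;0 0 0 0 0 0 0.045;0 0 0 0 0 0 0.035;0 0 0 0 0 0 0.025;0 0 0 0 0 0 0.01;0 0 0 0 0 0 0;0 0 0 0 0 0 0;0 0 0 0 0 0 0"}}

```text
time_s: 3.4
position: [0.4804, -0.166, 0.0195]
tcp_rot: [[0.93, 0.367, -0.0], [0.367, -0.93, 0.0], [-0.0, -0.0, -1.0]]
force: [-0.3, 0.1, 0.4]
opening: 0.29
```

Run:
```python
from m import *
s=bot.read_state();print(s['time_s'],s['position'],s['force'],s['opening']*.087)
im=snap('top','t2.png');snap('wrist','w2.png')
print(proj('top',[s['position']]))
print('lid',fit('top',im,s['position'][:2],.0115,.071))
```

```text
3.4 [ 0.48040376 -0.16604425  0.01951038] [-0.33652454  0.0689141   0.43884592] 0.0252645407029233
[[193.09701073 248.64203161]]
lid (array([ 0.47650863, -0.15757229,  0.07280072]), np.float64(0.004139438793222344), np.int64(47))
```

View pics/w2.png

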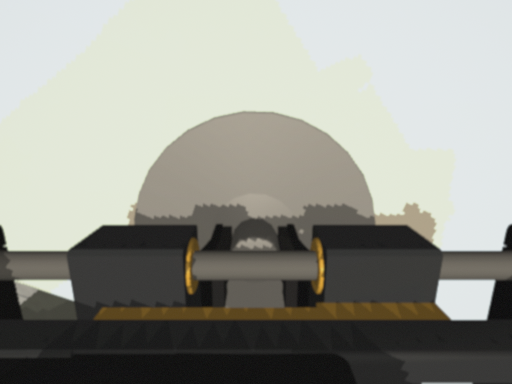

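Grip is good: 25 mm opening on the knob. I lift, then carry the lid over.

{"method": "apply_moves", "body": {"motion": "0 0 -0.004 0 0 0 0;0 0 -0.012 0 0 0 0;0 0 -0.024 0 0 0 0;0 0 -0.040 0 0 0 0;0 0 -0.060 0 0 0 0;0 0 -0.080 0 0 0 0;0 0 -0.095 0 0 0 0;0 0 -0.100 0 0 0 0"}}

```text
time_s: 4.5
position: [0.4811, -0.1665, 0.121]
tcp_rot: [[0.93, 0.367, 0.002], [0.367, -0.93, -0.001], [0.001, 0.002, -1.0]]
force: [-0.0, -0.4, -1.8]
opening: 0.285
```

{"method": "apply_moves", "body": {"motion": "-0.003 0.008 0 0 0 0 0;-0.010 0.028 0 0 0 0 0;-0.020 0.055 0 0 0 0 0;-0.031 0.085 0 0 0 0 0;-0.042 0.117 0 0 0 0 0;-0.053 0.147 0 0 0 0 0;-0.062 0.172 0 0 0 0 0;-0.068 0.190 0 0 0 0 0"}}

```text
time_s: 5.5
position: [0.4864, -0.3705, 0.1186]
tcp_rot: [[0.931, 0.365, -0.001], [0.365, -0.931, 0.0], [-0.0, -0.001, -1.0]]
force: [0.0, 0.3, -0.9]
opening: 0.291
```

{"method": "apply_moves", "body": {"motion": "-0.003 0.008 0 0 0 0 0;-0.006 0.017 0 0 0 0 0;-0.009 0.026 0 0 0 0 0;-0.012 0.033 0 0 0 0 0;-0.014 0.038 0 0 0 0 0;-0.015 0.041 0 0 0 0 0;-0.015 0.041 0 0 0 0 0;-0.015 0.041 0 0 0 0 0"}}

```text
time_s: 6.5
position: [0.4881, -0.4112, 0.1195]
tcp_rot: [[0.93, 0.367, -0.0], [0.367, -0.93, 0.0], [-0.0, -0.0, -1.0]]
force: [-0.6, -0.2, -0.7]
opening: 0.291
```

Run:
```python
from m import *
s=bot.read_state();p=s['position'];print(s['time_s'],p,s['force'],s['opening']*.087)
dz=p[2]-.0195
im=snap('top','t3.png');im2=snap('scene','s3.png')
for n,f,i in (('top','t3z',im),('scene','s3z',im2)):
    i=i[:,:,::-1].copy();o=cv2.resize(i,None,fx=3,fy=3,interpolation=cv2.INTER_CUBIC)
    for c,z,r,col in (([p[0]+.0011,p[1]+.0013],.0115+dz,.071,(0,255,0)),([.489,-.41],.054,.066,(0,255,255))):
        cv2.polylines(o,[np.int32(proj(n,circ(c,z,r)[0])*3+1)],True,col,1)
    x,y=np.int32(proj(n,[p])[0]*3);x0=max(0,x-300);y0=max(0,y-250);cv2.imwrite(f'pics/{f}.png',o[y0:y0+500,x0:x0+600])
print('lid top',fit('top',im,p[:2],.0115+dz,.071,span=.006));print('lid sc',fit('scene',im2,p[:2],.0115+dz,.071,span=.006))
print('bowl sc',fit('scene',im2,[.489,-.41],.054,.066,span=.006))
```

```text
6.5 [ 0.48807463 -0.41122268  0.11951509] [-0.63014864 -0.22008747 -0.74106531] 0.0252792854428437
lid top (array([ 0.4902308 , -0.40999639,  0.07081017]), np.float64(0.00032038936983215527), np.int64(29))
lid sc (array([ 0.48962253, -0.4130067 ,  0.07056791]), np.float64(0.0003938891398411887), np.int64(46))
bowl sc (array([ 0.4884961 , -0.41266153,  0.06568629]), np.float64(0.0012641866537286967), np.int64(47))
```

View pics/t3z.png

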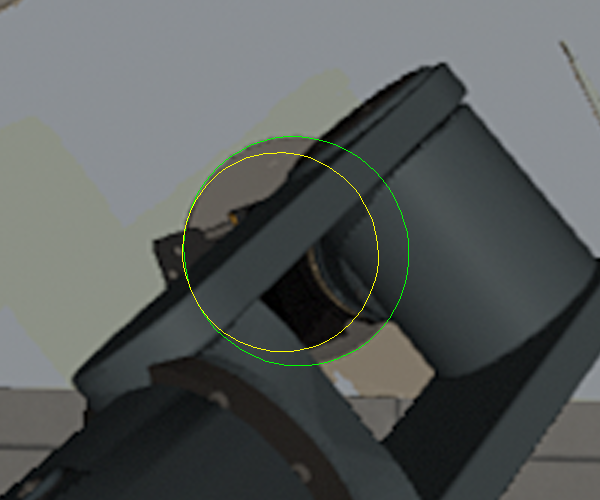

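View pics/s3z.png

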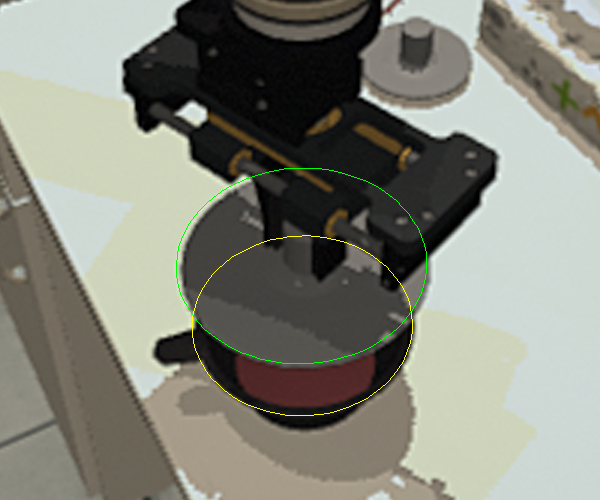

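Both views put lid and mouth on axis within about 1 mm. I correct by 1 mm and lower.

{"method": "apply_moves", "body": {"motion": "-0.001 0 0.004 0 0 0 0;-0.001 0 0.012 0 0 0 0;-0.001 0 0.021 0 0 0 0;-0.001 0 0.030 0 0 0 0;-0.001 0 0.037 0 0 0 0;-0.001 0 0.042 0 0 0 0;-0.001 0 0.044 0 0 0 0;-0.001 0 0.044 0 0 0 0"}}

```text
time_s: 7.6
position: [0.4873, -0.412, 0.0756]
tcp_rot: [[0.93, 0.367, 0.0], [0.367, -0.93, -0.0], [0.0, 0.0, -1.0]]
force: [0.8, -0.0, -1.6]
opening: 0.291
```

{"method": "apply_moves", "body": {"motion": "0 0 0.001 0 0 0 0;0 0 0.002 0 0 0 0;0 0 0.003 0 0 0 0;0 0 0.004 0 0 0 0;0 0 0.005 0 0 0 0;0 0 0.006 0 0 0 0;0 0 0.006 0 0 0 0;0 0 0.006 0 0 0 0"}}

```text
time_s: 8.6
position: [0.4872, -0.4119, 0.0696]
tcp_rot: [[0.93, 0.367, 0.0], [0.367, -0.93, -0.0], [-0.0, 0.0, -1.0]]
force: [1.0, 0.9, -0.8]
opening: 0.289
```

Run:
```python
from m import *
s=bot.read_state();p=s['position'];print(s['time_s'],p,s['force'],s['moment'],s['opening']*.087)
im2=snap('scene','s4.png')
o=cv2.resize(im2[:,:,::-1],None,fx=3,fy=3,interpolation=cv2.INTER_CUBIC);x,y=np.int32(proj('scene',[p])[0]*3);cv2.imwrite('pics/s4z.png',o[y-250:y+250,x-300:x+300])
```

```text
8.6 [ 0.48723945 -0.41191886  0.06955533] [ 0.95637419  0.88784831 -0.77780565] [ 0.02611363  0.03772891 -0.02484061] 0.02513553120639238
```

View pics/s4z.png

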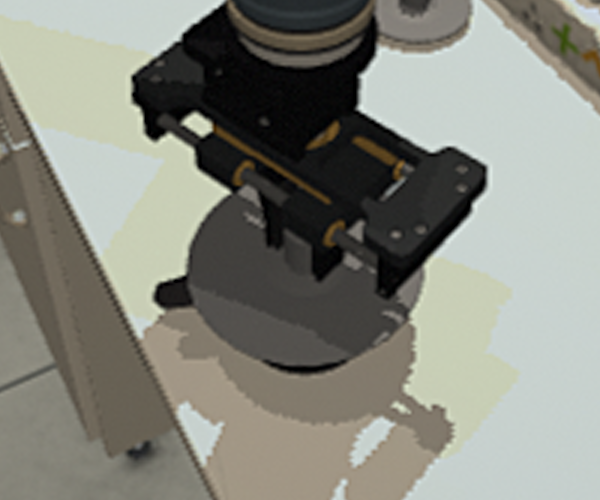

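No contact force, 4 mm to go. I continue slowly.

{"method": "apply_moves", "body": {"motion": "0 0 0.0005 0 0 0 0;0 0 0.001 0 0 0 0;0 0 0.0015 0 0 0 0;0 0 0.002 0 0 0 0;0 0 0.0025 0 0 0 0;0 0 0.003 0 0 0 0;0 0 0.0035 0 0 0 0;0 0 0.0035 0 0 0 0"}}

```text
time_s: 9.65
position: [0.4872, -0.4119, 0.066]
tcp_rot: [[0.93, 0.367, -0.0], [0.367, -0.93, 0.0], [-0.0, -0.0, -1.0]]
force: [-0.2, -0.2, -1.2]
opening: 0.289
```

{"method": "apply_moves", "body": {"motion": "0 0 0.0003 0 0 0 0;0 0 0.0005 0 0 0 0;0 0 0.0008 0 0 0 0;0 0 0.001 0 0 0 0;0 0 0.001 0 0 0 0;0 0 0.001 0 0 0 0;0 0 0.001 0 0 0 0;0 0 0.001 0 0 0 0"}}

```text
time_s: 10.65
position: [0.4873, -0.4119, 0.0658]
tcp_rot: [[0.93, 0.367, 0.0], [0.367, -0.93, -0.0], [0.0, 0.0, -1.0]]
force: [-2.0, 1.5, 6.0]
opening: 0.288
```

Contact at 6 N at the expected seated height. I ease off and open.

{"method": "apply_moves", "body": {"motion": "0 0 -0.0006 0 0 0 0;0 0 -0.0006 0 0 0 0;0 0 -0.0006 0 0 0 0.03;0 0 -0.0006 0 0 0 0.036;0 0 -0.0006 0 0 0 0.044;0 0 -0.0006 0 0 0 0.054;0 0 -0.0006 0 0 0 0.06;0 0 -0.0006 0 0 0 0.06"}}

```text
time_s: 11.65
position: [0.4872, -0.4119, 0.0656]
tcp_rot: [[0.93, 0.367, 0.0], [0.367, -0.93, -0.0], [0.0, 0.0, -1.0]]
force: [-0.9, 0.2, -0.3]
opening: 0.671
```

Run:
```python
from m import *
s=bot.read_state();p=s['position'];print(s['time_s'],p,s['force'],s['opening']*.087)
im2=snap('scene','s5.png')
o=cv2.resize(im2[:,:,::-1],None,fx=3,fy=3,interpolation=cv2.INTER_CUBIC);x,y=np.int32(proj('scene',[p])[0]*3);cv2.imwrite('pics/s5z.png',o[y-250:y+250,x-300:x+300])
```

```text
11.65 [ 0.48721983 -0.41194436  0.065635  ] [-0.8883275   0.15668958 -0.28858861] 0.05836402485622725
```

View pics/s5z.png

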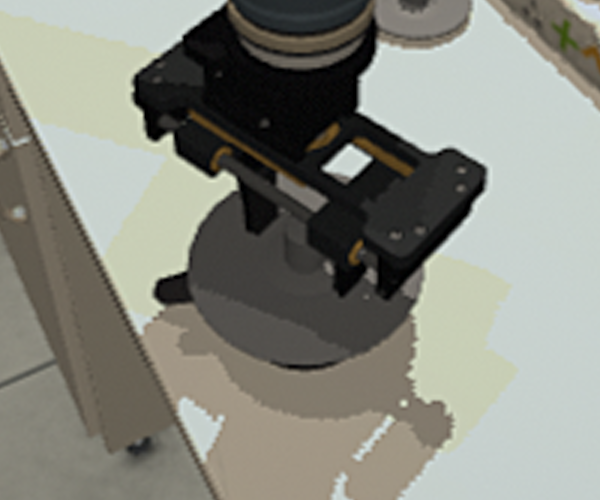

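The fingers are clear of the knob and the lid sits low on the bowl. I raise straight up, then move aside for a check.

{"method": "apply_moves", "body": {"motion": "0 0 -0.005 0 0 0 0.07;0 0 -0.015 0 0 0 0.08;0 0 -0.030 0 0 0 0.087;0 0 -0.050 0 0 0 0.087;0 0 -0.075 0 0 0 0.087;0 0 -0.100 0 0 0 0.087;0 0 -0.120 0 0 0 0.087;0 0 -0.130 0 0 0 0.087"}}

```text
time_s: 12.7
position: [0.4878, -0.4126, 0.1982]
tcp_rot: [[0.93, 0.367, 0.002], [0.367, -0.93, -0.003], [0.001, 0.003, -1.0]]
force: [-0.2, -0.2, -0.6]
opening: 1.001
```

{"method": "apply_moves", "body": {"motion": "-0.030 0.010 0 0 0 0 0.087;-0.070 0.020 0 0 0 0 0.087;-0.110 0.030 0 0 0 0 0.087;-0.150 0.040 0 0 0 0 0.087;-0.190 0.050 0 0 0 0 0.087;-0.225 0.060 0 0 0 0 0.087;-0.245 0.065 0 0 0 0 0.087;-0.250 0.065 0 0 0 0 0.087"}}

```text
time_s: 13.7
position: [0.2778, -0.5645, 0.1956]
tcp_rot: [[0.931, 0.366, 0.0], [0.366, -0.931, 0.0], [0.0, -0.0, -1.0]]
force: [-0.0, 0.0, -0.9]
opening: 1.002
```

Run:
```python
from m import *
s=bot.read_state();p=s['position'];print(s['time_s'],p,s['force'])
im=snap('top','t6.png');im2=snap('scene','s6.png');c=[.489,-.41]
for n,f,i in (('top','t6z',im),('scene','s6z',im2)):
    print(n,'flange',fit(n,i,c,.0575,.071,span=.006),'knob',fit(n,i,c,.09,.013,span=.005))
    o=cv2.resize(i[:,:,::-1],None,fx=3,fy=3,interpolation=cv2.INTER_CUBIC)
    for z,r in((.0575,.071),(.09,.013)): cv2.polylines(o,[np.int32(proj(n,circ(c,z,r)[0])*3+1)],True,(0,255,0),1)
    x,y=np.int32(proj(n,[[*c,.05]])[0]*3);x0=max(0,x-300);y0=max(0,y-250);cv2.imwrite(f'pics/{f}.png',o[y0:y0+500,x0:x0+600])
```

```text
13.7 [ 0.27775646 -0.56451465  0.19560596] [-0.01422514  0.00721422 -0.88038265]
top flange (array([ 0.48935226, -0.41125351,  0.0714457 ]), np.float64(0.0005928512705123193), np.int64(20)) knob (array([ 0.48904628, -0.40797927,  0.01331754]), np.float64(0.00033492341376481233), np.int64(34))
scene flange (array([ 0.48954329, -0.41286245,  0.0705991 ]), np.float64(0.0005373202435824537), np.int64(64)) knob (array([ 0.4889844 , -0.41363157,  0.01137165]), np.float64(0.00036869976322329804), np.int64(32))
```

View pics/t6z.png

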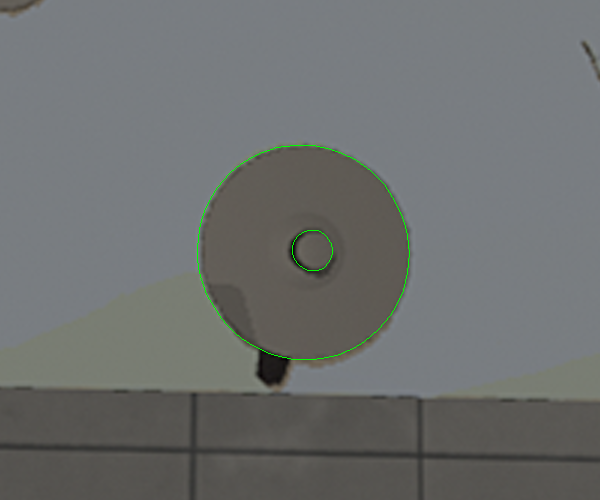

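View pics/s6z.png

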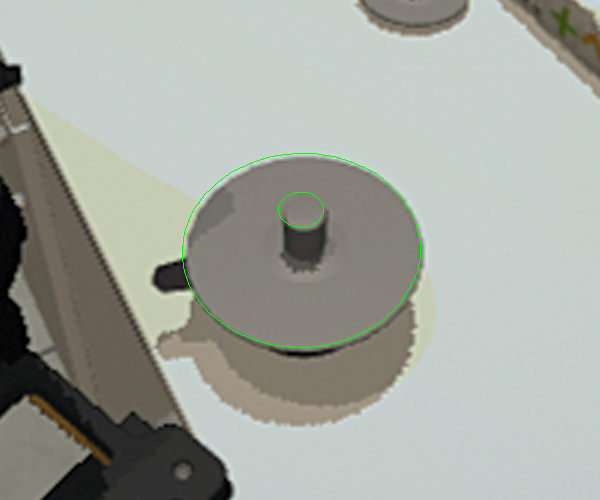

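The overlays of the seated flange (z 57.5 mm) and knob top (z 90 mm) match both views, with the lid level and centred and the bowl in place.

Run:
```python
from rig import bot
print(bot.hand_in())
```

```text
the job is handed in; nothing more can be done
None
```

The large lid is on the tint bowl, level on the rim with its plug inside the mouth, and the job is handed in at about 14 s of the 43 s allowed. I gripped the lid by its knob and lowered it slowly until it touched the rim with about 6 N. I then let go and moved the arm clear.

- **Seating:** Contact came within 0.3 mm of the expected seated height. In both the top and scene pictures the flange and knob outlines match a seated, level lid.
- **Centring:** The lid is within about 2 mm of the mouth's axis, against about 6 mm of play.
- **Bowl and small lid:** The bowl looked to be where it was at the start, and the arm never went near the small lid. I did not measure either one again at the end.
- **Disagreements:** The cameras differed by 2 to 6 mm in y. This is about what the calibration allows for the flange, but more for the small knob circle. The last top-view flange fit used only 20 of 72 edge points, because the lid's colour is close to its background there.

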